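# Close the walnut jar with its cork stopper

### The arm

A 7-joint arm with a two-finger parallel gripper is mounted at the origin on the work surface. World frame = base frame: x ahead of the robot, y to its left, z up, the work surface at z = 0. Lengths are in m, angles in degrees, forces in N, time in s.
With the tool pointing down it reaches from about 0.425 to 0.8 m from the base axis. Payload 8.3 kg.
Tool frame: the origin (TCP) lies at the very end of the fingers, on their centre line; the grasp point (between the pads) lies 19 mm behind it; z points along the fingers, y is the line along which they close (so a half turn about z gives the same grasp; the last joint's range is limited). The gripper opens to 85 mm and grips with 20 to 120 N. Pads are 22 mm wide; open, the fingers measure 114 mm over their backs; the gripper's body (76 mm by 85 mm) begins 54 mm behind the grasp point. The pads swing forward as they close: fully open they stand 13 mm farther back than shut.
Start: joints at [-71.041, 21.967, 0.94, 78.501, -0.361, 79.538, -2.664], TCP at [0.24, 0.577, 0.231] pointing down, gripper open.
Joint ranges: [-169.22, 169.22], [-14.56, 117.87], [-87.37, 89.26], [10.42, 133.3], [-82.24, 262.24], [0.94, 117.77], [-172.7, 172.7]. Speed limits (degrees/s): [136.94, 136.94, 172.46, 172.46, 180, 180, 180].

### API

Orientations are given as a 3x3 rotation matrix whose columns are the frame's x, y, z axes.
In Python, from plant import arm gives the robot as it stands. Calls block until the motion is done:
- arm.reach(position, orientation): joint-space move of the TCP to a pose.
- arm.line_to(position, velocity=0.15, attitude=None): straight line of the TCP; attitude=None keeps the orientation; velocity is the mean speed in m/s.
- arm.movej(angles): joint-space move.
- arm.command_gripper(opening, squeeze=None): finger opening in m; squeeze is the grip in N (None keeps the last); returns when the fingers have stopped.
- arm.pause(seconds).
- arm.solve_ik(position, orientation): joint angles nearest the present ones, or None.
- arm.state(): the state.
- arm.grab_frame(name): name is "scene" or "top" or "wrist"; returns a dict with "frame" (400x640x3 uint8, red, green, blue), "fovy" (degrees; the focal length in pixels is half the picture's height over the tangent of half this angle, whatever the lens; pixels are square), "cx", "cy" (the principal point, pixels), "T" (4x4, takes a point from camera to world coordinates). Camera axes: x right, y up, looking along -z (the intrinsics and any distortion apply to the point x, -y, -z); pixel columns grow to the right and rows downward; lengths in m; the calibration is good to about 2 mm. A picture is of the moment at which its call begins. There is no depth.
A pose or a line that the arm cannot do raises arm.Unreachable and nothing moves.
- arm.close_job(): hands the job in; it is judged then, once.
The state is a dict: "time": time; "joint_pos": joint angles; "joint_velocities": joint speeds; "tau": joint torques, N m; "tcp_pos": TCP position; "tcp_rot": TCP orientation; "force": force on the tool from outside, world axes, zero at the start; "wrist_torque": the same for the moment, N m; "finger_gap": finger opening in m; "gripper_force": force on a finger pad.
Only numpy, scipy, OpenCV 4.12 (cv2) and the standard library are available. Lean on these libraries where they do the work, as an engineer would, in place of code of your own. Each camera call takes 0.05 s, during which the arm holds its last target. There are 200 camera calls.

### The job

The stopper of the green walnut jar has been left standing upside down on the pantry counter. Lay it on its side on the counter and let go of it, then take hold of it afresh and set it, cork down, gently and fully home in the jar's neck, so that its wooden head sits flat on the glass rim. Do not drop the stopper, leave the jar standing upright where it is, and leave the other kitchen things alone.

Things in the scene. Friction and masses are not known exactly. Their poses are not given: they have to be found in the camera images.
- jar: open green glass jar with walnuts in it, loose, about 1.3 kg; 165 mm tall; round body 110 mm across up to 98 mm height, then a shoulder; from 131 mm up a straight round neck, 60 mm across over its lip, bore 49 mm; walnuts fill it to about 105 mm. Origin: centre of its underside; z axis up
- jar_mouth (a point): centre of the jar's mouth, at the top of the glass rim (165 mm above the counter); axes as the jar's
- stopper: loose stopper, about 95 g, 92 mm long: octagonal wooden head (56 mm across flats, 42 mm along the axis) with a round tapered cork plug (46.4 mm across at the head, 41 mm at its free end, 50 mm long). Origin: centre of the head's flat outer end, on which it stands at the start; z axis from the head towards the cork's free end: up at the start, down once seated.
- stopper_seat (a point): on the stopper's axis, where the cork meets the head, 42 mm from the origin; the underside of the head round it sits on the glass rim, so this point comes to jar_mouth when the stopper is home; axes as the stopper's
- stopper_head (a point): on the stopper's axis, middle of the hardwood head, 21 mm from the origin. Each of the 8 flats is 23 mm wide; the x and y axes and their diagonals pass through their middles. The centre of mass lies in the head, so laid on a flat the stopper stays put, its axis level and 28 mm above the counter, the cork clear of it
- stopper_tip (a point): centre of the cork's free end, 92 mm from the origin
- jar_lidded_a: bystander: clear glass preserving jar with a white lid, 82 mm across, 125 mm tall; origin: centre of its underside
- jar_lidded_b: bystander: smaller clear glass preserving jar with a brass lid, 72 mm across, 95 mm tall; origin: centre of its underside
- saucepan: bystander: steel saucepan with a lid, 168 mm across and 126 mm tall, two black side handles, 226 mm over them (along its y axis); origin: centre of its underside
- food_tub: bystander: clear plastic food tub with a pale green lid, 156 x 111 x 74 mm tall (x, y, z); origin: centre of its underside
Things that resemble listed ones, but are neither listed nor needed, are in the scene too. Leave any pink or purple look-alike of the stopper alone. Leave any purple look-alike of the jar alone.

How it is judged:
By the outcome, as a careful person would: the job done as asked, in the order asked, and still so for the second after the job is handed in, with the robot touching nothing.
It also fails if it takes over 54 s, if anything falls off the work surface, if the arm or the gripper's body presses on something with over 40 N, if the wrist force passes 120 N, or if a joint passes its speed limit or range.

## Working session

There is one attempt and no reset: what is moved stays moved. The work goes in short steps, each a Python script; the robot and the scene stay as the last script left them, time stands still between calls to the robot, and variables do not carry over. Pictures are saved under pics/ and viewed, at most 13 in all, crops included, and the job is handed in when it is done.

```bash
ls; mkdir -p pics
python3 - <<'E'
from plant import arm
import cv2,numpy as np,pickle
for n in ("scene","top"):
    f=arm.grab_frame(n); cv2.imwrite(f"pics/{n}0.png",f["frame"][:,:,::-1]); pickle.dump(f,open(f"pics/{n}0.pkl","wb"))
    print(n,{k:v for k,v in f.items() if k!="frame"})
print(arm.state()["time"])
E
```

```text
pics
scene {'fovy': 50.48059696754988, 'cx': 316.45390292793127, 'cy': 202.98578047518959, 'T': array([[ 0.09477937, -0.62341751,  0.77612337,  1.70441775],
       [ 0.99549473,  0.05726567, -0.07557038, -0.10053489],
       [ 0.00266667,  0.77978923,  0.62603645,  1.06280796],
       [ 0.        ,  0.        ,  0.        ,  1.        ]])}
top {'fovy': 48.62847865933078, 'cx': 317.86532267768416, 'cy': 198.67937338145916, 'T': array([[-1.53916158e-02,  9.92763245e-01, -1.19097597e-01,
         3.99137941e-01],
       [-9.99785360e-01, -1.69326563e-02, -1.19381643e-02,
         5.31571270e-04],
       [-1.38684094e-02,  1.18888287e-01,  9.92810779e-01,
         1.48909465e+00],
       [ 0.00000000e+00,  0.00000000e+00,  0.00000000e+00,
         1.00000000e+00]])}
0.1
```

View pics/scene0.png

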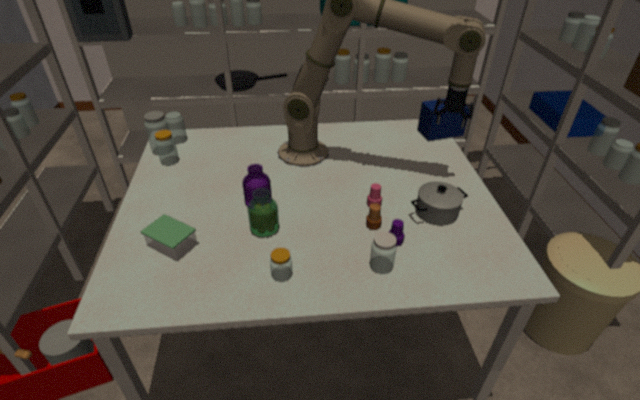

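View pics/top0.png

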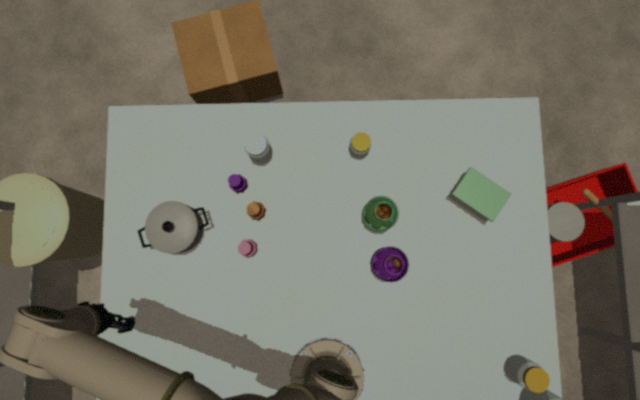

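The scene shows three stopper-like things. Brown/wood is at scene (374,217) and top (256,211), pink is at scene (375,193) and top (247,248), and purple is at scene (397,232) and top (237,183). The wood-brown one fits, because the pink and purple ones are look-alikes. The green jar is at scene (264,216) and top (380,214); the purple jar behind it is a look-alike. I'll confirm this in one crop.

```bash
cat > h.py <<'E'
import numpy as np,pickle,cv2
def fl(f): return f["frame"].shape[0]/2/np.tan(np.radians(f["fovy"]/2))
def ray(f,u,v):
    d=f["T"][:3,:3]@np.array([(u-f["cx"])/fl(f),-(v-f["cy"])/fl(f),-1]); return f["T"][:3,3],d
def at_z(f,u,v,z):
    o,d=ray(f,u,v); return o+d*(z-o[2])/d[2]
def proj(f,p):
    q=f["T"][:3,:3].T@(np.asarray(p)-f["T"][:3,3]); return np.array([f["cx"]+fl(f)*q[0]/-q[2], f["cy"]-fl(f)*q[1]/-q[2]])
E
python3 - <<'E'
from h import *
t=pickle.load(open("pics/top0.pkl","rb"));s=pickle.load(open("pics/scene0.pkl","rb"))
def c(f,x,y,w=55,k=7): return cv2.resize(f["frame"][y-w//2:y+w//2+1,x-w//2:x+w//2+1,::-1],None,fx=k,fy=k,interpolation=cv2.INTER_CUBIC)[:280*55//40,:385]
im=np.vstack([np.hstack([c(t,256,211,41),c(t,380,214,41)]),np.hstack([c(s,374,217,41),c(s,264,212,41)])])
cv2.imwrite("pics/crop0.png",im);print(im.shape)
print("corners top", [at_z(t,u,v,0).round(3) for u,v in((109,107),(538,98))],"scene",[at_z(s,u,v,0).round(3) for u,v in((76,310),(557,297))])
print("stopper",at_z(t,256,211,.09).round(3),at_z(s,374,206,.09).round(3))
print("jar",at_z(t,384,212,.165).round(3),at_z(s,263,194,.165).round(3))
E
```

```text
(574, 574, 3)
corners top [array([0.913, 0.744, 0.   ]), array([ 0.915, -0.748,  0.   ])] scene [array([ 0.837, -0.749,  0.   ]), array([0.926, 0.736, 0.   ])]
stopper [0.531 0.215 0.09 ] [0.535 0.223 0.09 ]
jar [ 0.514 -0.181  0.165] [ 0.525 -0.172  0.165]
```

View pics/crop0.png

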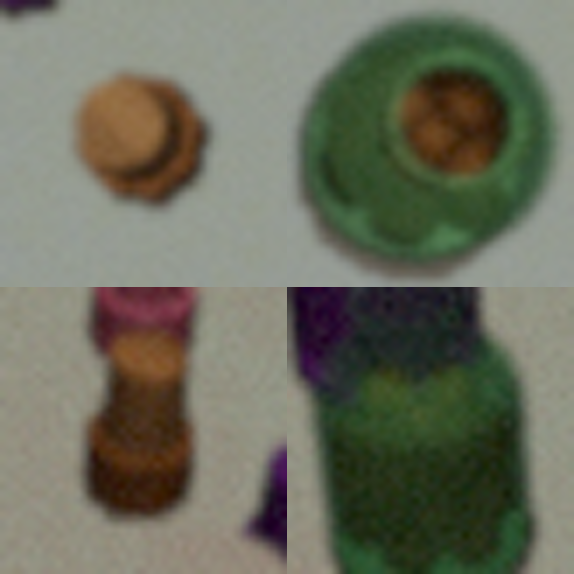

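The brown one (top crop left) is the stopper: cork up on a wooden octagonal head. The jar is green with walnuts in its mouth. Tip is at top ≈(253.7,208.4), head centre ≈(257,211) and mouth ≈(384,211). Next I'll look from the wrist to get the octagon's azimuth.

Run:
```python
from h import *
from plant import arm
t=pickle.load(open("pics/top0.pkl","rb"))
print("tip",at_z(t,253.7,208.4,.092).round(4),"jar",at_z(t,384,211.1,.165).round(4))
f=arm.grab_frame("wrist"); st=arm.state()
R=np.array(st["tcp_rot"]);p=np.array(st["tcp_pos"])
print(f["fovy"],f["cx"],f["cy"]); C=R.T@(f["T"][:3,3]-p); A=R.T@f["T"][:3,:3]; print(C.round(4),A.round(3),R.round(3))
# choose TCP so that the camera axis hits stopper at z=.04, camera height .33
tgt=np.array([.531,.219,.04])
Rd=np.array([[1,0,0],[0,-1,0],[0,0,-1.]])
def yaw(a):
    c,s=np.cos(a),np.sin(a); return np.array([[c,-s,0],[s,c,0],[0,0,1]])@Rd
for a in np.radians([0,90,-90,180,45,-45]):
  for back in (.28,.36):
    Rn=yaw(a); cam=tgt+ (Rn@A)[:,2]*back
    tcp=cam-Rn@C; q=arm.solve_ik(tcp,Rn); print(np.degrees(a),back,tcp.round(3),None if q is None else np.round(q,0), None if q is None else np.abs(np.array(q)-st["joint_pos"]).max().round())
```

```text
tip [0.5391 0.2217 0.092 ] jar [ 0.5171 -0.1811  0.165 ]
66.37618602312611 317.71112611788084 201.32499358548148
[ 0.0691 -0.0011 -0.1419] [[ 0.     0.963  0.268]
 [ 1.    -0.001  0.001]
 [ 0.001  0.268 -0.963]] [[-0.923  0.384 -0.001]
 [ 0.384  0.923 -0.001]
 [-0.    -0.001 -1.   ]]
0.0 0.28 [0.537 0.218 0.168] [ -52.   21.   34.   93.  -12.   71. -105.] 103.0
0.0 0.36 [0.559 0.217 0.245] [ -51.   21.   35.   83.  -12.   80. -105.] 102.0
90.0 0.28 [0.532 0.225 0.168] [-46.  19.  25.  93.  -9.  70. -19.] 25.0
90.0 0.36 [0.533 0.247 0.245] [-47.  18.  24.  84.  -7.  80. -22.] 24.0
-90.0 0.28 [0.53  0.213 0.168] [-27.  17.   3.  93.  -1.  70. 156.] 158.0
-90.0 0.36 [0.529 0.191 0.245] [-28.  14.   6.  88.  -2.  79. 158.] 161.0
180.0 0.28 [0.525 0.22  0.168] [-37.  17.  14.  93.  -4.  70.  68.] 70.0
180.0 0.36 [0.503 0.221 0.245] [-39.  12.  14.  90.  -3.  78.  66.] 68.0
45.0 0.28 [0.536 0.222 0.168] [-48.  20.  29.  92. -10.  70. -63.] 60.0
45.0 0.36 [0.552 0.237 0.245] [-48.  20.  29.  82. -10.  80. -64.] 61.0
-45.0 0.28 [0.534 0.214 0.168] [ -77.   39.   78.   94.  -39.   79. -128.] 126.0
-45.0 0.36 [0.549 0.198 0.245] [ -74.   35.   78.   86.  -34.   86. -131.] 128.0
```

Run:
```python
from h import *
from plant import arm
R=np.array([[0,1,0],[1,0,0],[0,0,-1.]])
arm.reach([.533,.247,.245],R)
f=arm.grab_frame("wrist"); pickle.dump(f,open("pics/w1.pkl","wb")); cv2.imwrite("pics/w1.png",f["frame"][:,:,::-1]); print(arm.state()["time"],f["T"].round(3))
```

```text
1.825 [[ 1.    -0.005  0.001  0.531]
 [ 0.004  0.963  0.269  0.317]
 [-0.002 -0.269  0.963  0.387]
 [ 0.     0.     0.     1.   ]]
```

View pics/w1.png

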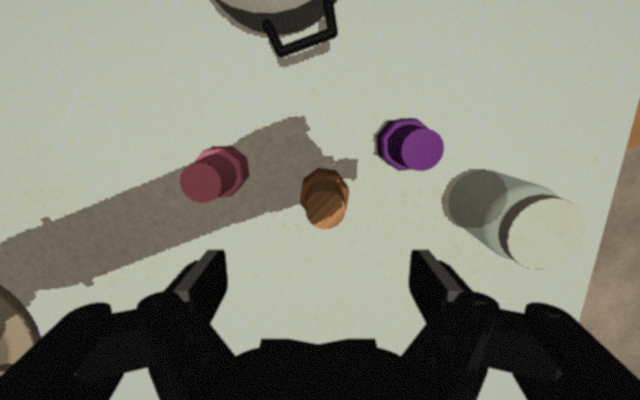

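The wrist view shows the stopper at (325,198), with the cork leaning towards the bottom of the picture. Pink is at (213,174) and purple at (410,145). I'll fit silhouettes of the stopper and jar.

```bash
cat >> h.py <<'E'
from scipy.optimize import minimize
def stopper_pts(T):
    a=np.radians(np.arange(8)*45+22.5); r=.028/np.cos(np.radians(22.5)); c=np.radians(np.arange(0,360,10))
    ring=lambda r,a,z: np.c_[r*np.cos(a),r*np.sin(a),np.full(len(a),z)]
    h=np.r_[ring(r,a,0),ring(r,a,.042)]; k=np.r_[ring(.0232,c,.042),ring(.0205,c,.092)]
    return [p@T[:3,:3].T+T[:3,3] for p in (h,k)]
def mask_model(f,parts,box,k=6):
    x0,y0,x1,y1=box; m=np.zeros(((y1-y0)*k,(x1-x0)*k),np.uint8)
    for p in parts:
        uv=np.array([proj(f,q) for q in p]); uv=((uv-[x0,y0]+.5)*k)
        cv2.fillConvexPoly(m,cv2.convexHull(np.round(uv).astype(np.int32)),255)
    return m
def brown(f,box,k=6):
    x0,y0,x1,y1=box; im=cv2.GaussianBlur(f["frame"],(3,3),0)[y0:y1,x0:x1]
    im=cv2.resize(im,None,fx=k,fy=k,interpolation=cv2.INTER_CUBIC).astype(int); r,g,b=im[...,0],im[...,1],im[...,2]
    m=((r>1.3*b)&(r>g*1.12)&(g>b*1.02)).astype(np.uint8)*255
    n,l,s,_=cv2.connectedComponentsWithStats(m); return (l==1+np.argmax(s[1:,4])).astype(np.uint8)*255
def iou(a,b): return ((a>0)&(b>0)).sum()/((a>0)|(b>0)).sum()
E
python3 - <<'E'
from h import *
def pose(x,y,a):
    T=np.eye(4); c,s=np.cos(a),np.sin(a); T[:2,:2]=[[c,-s],[s,c]]; T[:2,3]=x,y; return T
w=pickle.load(open("pics/w1.pkl","rb"));t=pickle.load(open("pics/top0.pkl","rb"))
for n,f,box in(("w",w,(280,145,370,250)),("t",t,(240,195,273,227))):
    B=brown(f,box); best=None
    for a0 in (0,15,30):
        r=minimize(lambda v:1-iou(B,mask_model(f,stopper_pts(pose(v[0],v[1],np.radians(v[2]*1000))),box)),[.535,.22,a0/1000],method="Nelder-Mead",options=dict(initial_simplex=np.array([[.535,.22,a0/1e3],[.545,.22,a0/1e3],[.535,.23,a0/1e3],[.535,.22,a0/1e3+.01]]),xatol=1e-4,fatol=1e-4))
        print(n,r.x[:2].round(4),(r.x[2]*1000).round(1),round(1-r.fun,4))
# jar mouth from top: green hull of body
fr=t["frame"].astype(int);g=((fr[...,1]>fr[...,0]*1.15)&(fr[...,1]>fr[...,2]*1.15)).astype(np.uint8)[185:245,350:415]
g=cv2.resize(g*255,None,fx=6,fy=6); g=(g>127).astype(np.uint8)*255
c=max(cv2.findContours(g,0,2)[0],key=cv2.contourArea); G=np.zeros_like(g); cv2.fillConvexPoly(G,cv2.convexHull(c),255)
A=np.radians(np.arange(0,360,10))
def jar(x,y): return [np.vstack([np.c_[x+r*np.cos(A),y+r*np.sin(A),0*A+z] for r,z in((.055,.004),(.055,.098),(.03,.131),(.03,.165))])]
box=(350,185,415,245)
r=minimize(lambda v:1-iou(G,mask_model(t,jar(*v),box)),[.517,-.18],method="Nelder-Mead",options=dict(initial_simplex=[[.517,-.18],[.527,-.18],[.517,-.17]],xatol=1e-4))
print("jar",r.x.round(4),1-r.fun)
E
```

```text
w [0.5375 0.2257] -3.2 0.9614
w [0.5374 0.2256] 36.1 0.9681
w [0.5372 0.2256] 35.1 0.9685
t [0.5398 0.225 ] -3.0 0.9142
t [0.5396 0.2257] 18.7 0.91
t [0.5395 0.2253] 32.4 0.9167
jar [ 0.5182 -0.1799] 0.9530509010433134
```

```bash
cat >> h.py <<'E'
Z=np.array([0,0,1.])
def hd(a): a=np.radians(a); return np.array([np.cos(a),np.sin(a),0])
def tool(d,tilt,sgn):
    t=np.radians(tilt); z=np.sin(t)*d-np.cos(t)*Z; y=sgn*np.cross(Z,d); return np.c_[np.cross(y,z),y,z]
OFF=.024
def tcp(g,R,off=OFF): return np.asarray(g)+R[:,2]*off
S=np.array([.5375,.2257,0]); J=np.array([.518,-.180,0]); YAW=35.3
E
python3 - <<'E'
from h import *
from plant import arm
ik=lambda g,R:arm.solve_ik(tcp(g,R),R)
fm=lambda q:np.round(q).astype(int).tolist()
for k in range(-3,5):
  d=hd(YAW+45*k)
  for s in (1,-1):
    for al in (50,60):
      R=tool(d,al,s); a=ik(S+Z*.026,R); b=ik(S+Z*.026-R[:,2]*.1,R)
      if a is None or b is None: continue
      for L in ([.5375,.2257,0],[.5,.05,0],[.6,.05,0]):
        L=np.array(L); R2=tool(d,al-90,s); c=ik(L+Z*.028,R2)
        if c is not None: print("LAY",YAW+45*k,s,al,L[:2],fm(a),fm(c))
        for s2 in (1,-1):
          for be in (30,45,60):
            e=ik(L+Z*.028,tool(d,be,s2))
            if e is not None and c is not None: print("   re",s2,be,fm(e))
for az in range(0,360,30):
  for s in(1,-1):
    for be in (30,45,60):
      q=ik(J+Z*.21,tool(hd(az),be-90,s))
      if q is not None: print("J",az,s,be,fm(q))
E
```

```text
LAY -99.7 1 50 [0.5375 0.2257] [-55, 58, 24, 71, 13, 92, -49] [-17, 29, 14, 114, -68, 50, 37]
   re 1 30 [-53, 45, 24, 83, 5, 75, -44]
   re 1 45 [-55, 55, 24, 74, 11, 88, -48]
   re 1 60 [-56, 64, 23, 64, 17, 100, -50]
   re -1 30 [-36, 43, -2, 82, 22, 79, 124]
   re -1 45 [-40, 52, -2, 73, 28, 93, 121]
   re -1 60 [-46, 62, 5, 64, 30, 105, 122]
LAY -99.7 1 50 [0.5  0.05] [-55, 58, 24, 71, 13, 92, -49] [-14, 33, 36, 116, -66, 68, 54]
   re 1 30 [-48, 35, 30, 104, 10, 62, -37]
   re 1 45 [-52, 44, 29, 98, 17, 71, -45]
   re 1 60 [-53, 53, 27, 92, 22, 82, -50]
   re -1 30 [-27, 32, 1, 103, 26, 66, 130]
   re -1 45 [-31, 40, 1, 97, 33, 78, 122]
   re -1 60 [-20, 51, -20, 90, 49, 99, 110]
LAY -99.7 1 50 [0.6  0.05] [-55, 58, 24, 71, 13, 92, -49] [-4, 38, 22, 101, -61, 66, 43]
   re 1 30 [-42, 44, 30, 88, 7, 66, -30]
   re 1 45 [-45, 52, 30, 82, 15, 76, -37]
   re 1 60 [-47, 61, 28, 75, 22, 86, -42]
   re -1 30 [-23, 41, 2, 87, 25, 71, 137]
   re -1 45 [-29, 48, 4, 81, 33, 82, 131]
   re -1 60 [-35, 57, 8, 74, 37, 92, 128]
LAY -99.7 1 60 [0.5375 0.2257] [-56, 65, 23, 64, 17, 100, -50] [-
[... 17630 characters left out ...]
J 240 1 60 [-17, 28, 67, 101, -54, 85, 33]
J 240 -1 30 [0, 44, 65, 103, -81, 112, -127]
J 240 -1 45 [-12, 45, 78, 102, -76, 107, -132]
J 240 -1 60 [-22, 36, 78, 101, -61, 92, -142]
J 270 1 30 [23, 43, 26, 79, -55, 112, 54]
J 270 1 45 [1, 44, 57, 84, -59, 113, 61]
J 270 1 60 [-10, 38, 62, 88, -50, 100, 57]
J 270 -1 30 [16, 46, 39, 80, -60, 117, -122]
J 270 -1 45 [-2, 49, 65, 84, -63, 117, -116]
J 270 -1 60 [-15, 48, 78, 88, -60, 109, -116]
J 300 1 45 [28, 42, 1, 66, -24, 111, 59]
J 300 1 60 [0, 37, 41, 77, -34, 104, 72]
J 300 -1 45 [14, 44, 26, 67, -35, 115, -112]
J 300 -1 60 [-7, 43, 56, 77, -41, 108, -102]
J 330 1 60 [0, 39, 32, 70, -20, 106, 91]
J 330 -1 60 [-10, 45, 52, 71, -29, 109, -80]
```

Plan: grip the head across two flats with the tool tilted 60°, lift, turn 90° to lay it at a free spot, then regrip with the tool tilted 45° the other way and turn again to point the cork down.

```bash
cat >> h.py <<'E'
def F(arm,n=1):
    return np.array(arm.state()["force"])
def down(arm,zmax,step=.001,thr=2.5,v=.03):
    """lower until the upward force on the tool has grown by thr"""
    f0=F(arm)[2]; p=np.array(arm.state()["tcp_pos"]); n=0
    while n*step<zmax:
        n+=1; arm.line_to(p-Z*step*n,v); df=F(arm)[2]-f0
        if df>thr: break
    return n*step,df
E
python3 - <<'E'
from h import *
from plant import arm
d=hd(YAW+90); R=tool(d,60,-1); g=S+Z*.027; back=-R[:,2]*.1
arm.reach(tcp(g+back+Z*.1,R),R); arm.line_to(tcp(g+back,R),.25); 
f0=F(arm); arm.line_to(tcp(g,R),.1); print("in",(F(arm)-f0).round(2))
arm.command_gripper(.04,40); st=arm.state(); print(st["finger_gap"],st["gripper_force"],(F(arm)-f0).round(2))
arm.line_to(tcp(g+Z*.1,R),.15); st=arm.state(); print("lift",st["finger_gap"],(F(arm)-f0).round(2),st["time"])
f=arm.grab_frame("wrist"); cv2.imwrite("pics/w2.png",f["frame"][:,:,::-1])
E
```

```text
in [ 0.59 -0.48 -0.13]
0.05538339893840963 42.6021328009665 [ 2.5  -1.88  2.65]
lift 0.055884442823565174 [ 0.32  0.37 -2.47] 5.875
```

View pics/w2.png

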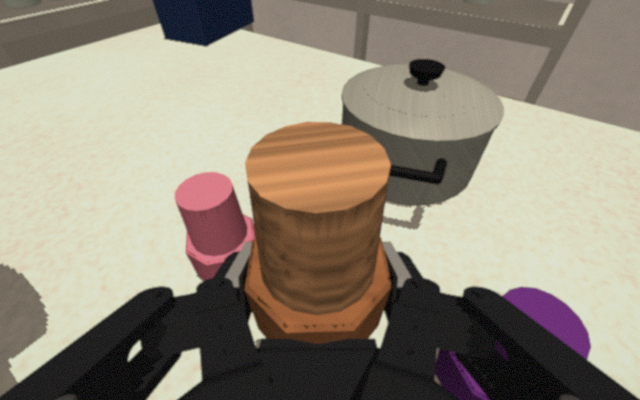

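The stopper is held square across two flats, with the cork up at (318,165) and nothing touching. Now I'll turn it and lay it down.

Run:
```python
from h import *
from plant import arm
d=hd(YAW+90); R=tool(d,-30,-1); g=np.array([.54,.10,.028])
arm.reach(tcp(g+Z*.09,R),R); arm.line_to(tcp(g+Z*.008,R),.12); arm.pause(.2)
print(down(arm,.013)); st=arm.state(); print("tcp err z",st["tcp_pos"][2]-tcp(g,R)[2],st["finger_gap"],st["time"])
arm.command_gripper(.06); arm.pause(.1); arm.command_gripper(.085); p=np.array(arm.state()["tcp_pos"])
arm.line_to(p-R[:,2]*.12,.2)
f=arm.grab_frame("wrist"); cv2.imwrite("pics/w3.png",f["frame"][:,:,::-1]); pickle.dump(f,open("pics/w3.pkl","wb")); print(arm.state()["time"])
```

```text
(0.008, np.float64(5.894243598282155))
tcp err z 0.00106959537891263 0.0557968354253237 10.2167
11.7167
```

View pics/w3.png

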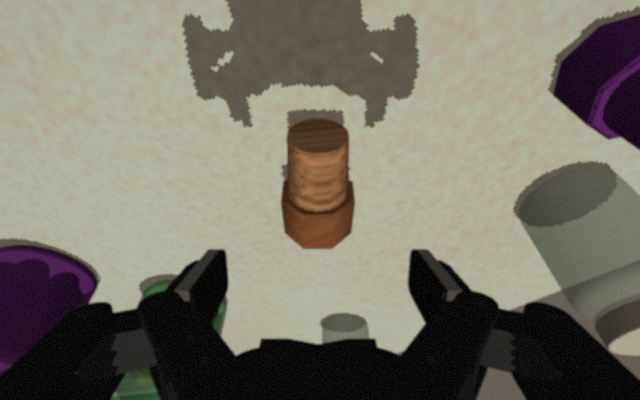

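The stopper lies at (318,185): cork end at (318,135), head at (318,220). I'll fit its lying pose and check it is flat.

```bash
cat >> h.py <<'E'
def lying(x,y,az,z=.028):   # x,y of the origin; az = horizontal azimuth of stopper z axis
    d=hd(az); T=np.eye(4); T[:3,:3]=np.c_[Z,np.cross(d,Z),d]; T[:3,3]=x,y,z; return T
def fit_lying(f,box,x0):
    B=brown(f,box); x0=np.array(x0)*[1,1,1e-3]
    r=minimize(lambda v:1-iou(B,mask_model(f,stopper_pts(lying(v[0],v[1],v[2]*1e3)),box)),x0,method="Nelder-Mead",options=dict(initial_simplex=[x0,x0+[.008,0,0],x0+[0,.008,0],x0+[0,0,.008]],xatol=1e-4,fatol=1e-4))
    return r.x*[1,1,1e3],1-r.fun
E
python3 - <<'E'
from h import *
w=pickle.load(open("pics/w3.pkl","rb")); d=hd(YAW+90); o=np.array([.54,.10,0])-d*.027
print(o, w["T"].round(3)); T=lying(o[0],o[1],YAW+90)
print(proj(w,T[:3,3]),proj(w,(T@[0,0,.092,1])[:3]))
print(fit_lying(w,(260,95,380,265),[o[0],o[1],YAW+90]))
E
```

```text
[0.55560216 0.07796429 0.        ] [[ 0.816 -0.405 -0.412  0.436]
 [ 0.578  0.57   0.584  0.245]
 [-0.002 -0.714  0.7    0.2  ]
 [ 0.     0.     0.     1.   ]]
[319.61872479 224.97510949] [320.23330569 134.91462139]
(array([5.52985819e-01, 7.77022309e-02, 1.25083046e+02]), np.float64(0.9571003466170048))
```

Run:
```python
from h import *
from plant import arm
d=hd(125.2); R=tool(d,45,-1); o=np.array([.554,.0778,.028]); g=o+d*.015; back=-R[:,2]*.1
p=np.array(arm.state()["tcp_pos"]); arm.line_to(p+Z*.08,.25)
arm.reach(tcp(g+back+Z*.06,R),R); arm.line_to(tcp(g+back,R),.25)
f0=F(arm); arm.line_to(tcp(g,R),.1); print("in",(F(arm)-f0).round(2))
arm.command_gripper(.04,50); st=arm.state(); print(st["finger_gap"],st["gripper_force"],(F(arm)-f0).round(2))
arm.line_to(tcp(g+Z*.2,R),.2); print("lift",arm.state()["finger_gap"],(F(arm)-f0).round(2))
Rf=tool(hd(90),-45,-1); gj=J+Z*(.192+.075)
arm.reach(tcp(gj,Rf),Rf); arm.pause(.2)
for n in("wrist","top"):
    f=arm.grab_frame(n); cv2.imwrite(f"pics/{n}4.png",f["frame"][:,:,::-1]); pickle.dump(f,open(f"pics/{n}4.pkl","wb"))
st=arm.state(); print(st["time"],st["finger_gap"],(np.array(st["tcp_pos"])-tcp(gj,Rf)).round(4))
```

```text
in [-0.57  0.33 -0.71]
0.055371310547233515 53.31184136972297 [ 0.68 -3.92  1.8 ]
lift 0.05504389942899685 [-1.18 -0.41 -1.98]
17.875 0.05570183960377256 [-0.0001 -0.0004 -0.0001]
```

View pics/wrist4.png

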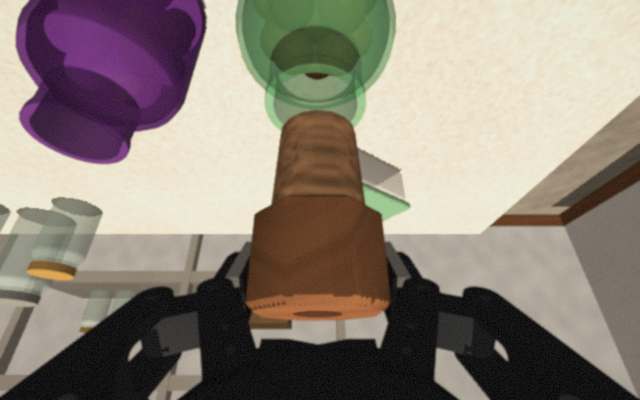

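The wrist picture is inverted. The cork tip is at (318,118), just above the mouth, whose rim spans columns 265–366 with its near edge around row 130. I'll fit the jar and the held stopper in this view.

Run:
```python
from h import *
from plant import arm
w=pickle.load(open("pics/wrist4.pkl","rb"))
def held(x,y,z,a=0,b=0):  # seat at x,y,z; axis down, tilted a,b deg
    T=np.eye(4); Rr=cv2.Rodrigues(np.radians([a,b,0.]))[0]; T[:3,:3]=Rr@np.diag([1,-1,-1.]); T[:3,3]=np.array([x,y,z])-T[:3,2]*.042; return T
box=(235,90,400,330); B=brown(w,box)
T0=[J[0],J[1],.24,0,0]
def cost(v): return 1-iou(B,mask_model(w,stopper_pts(held(v[0],v[1],v[2],v[3]*1e3,v[4]*1e3)),box))
x0=np.array(T0); sx=[x0]+[x0+e for e in np.eye(5)*.004]
r=minimize(cost,x0,method="Nelder-Mead",options=dict(initial_simplex=sx,xatol=1e-4,fatol=1e-4))
print("pred iou",1-cost(x0),"fit",r.x.round(4),1-r.fun)
# jar: green mask, lower part of picture (neck) rows 0..140
fr=cv2.GaussianBlur(w["frame"],(3,3),0).astype(int); g=((fr[...,1]>fr[...,0]*1.08)&(fr[...,1]>fr[...,2]*1.06)).astype(np.uint8)[0:150,225:410]
n,l,s,_=cv2.connectedComponentsWithStats(g); g=(l==1+np.argmax(s[1:,4])).astype(np.uint8)*255
g=cv2.resize(g,None,fx=4,fy=4); c=max(cv2.findContours((g>127).astype(np.uint8),0,2)[0],key=cv2.contourArea)
G=np.zeros_like(g); cv2.drawContours(G,[c],-1,255,-1)
jb=(225,0,410,150); M=mask_model(w,stopper_pts(held(*r.x[:3],r.x[3]*1e3,r.x[4]*1e3)),jb,4)>0; M=cv2.dilate(M.astype(np.uint8),np.ones((13,13)))>0
A=np.radians(np.arange(0,360,10)); ring=lambda x,y,r,z:np.c_[x+r*np.cos(A),y+r*np.sin(A),0*A+z]
def jm(v):
    x,y=v; m=mask_model(w,[np.r_[ring(x,y,.03,.133),ring(x,y,.03,.165)]],jb,4); return m
# compare only the neck region: rows below body's silhouette (rows>=85)
sl=slice(95*4,None)
def cj(v): 
    a=jm(v).copy(); b=G.copy(); a[M]=0;b[M]=0; return 1-iou(a[sl],b[sl])
for x0 in ([.518,-.18],[.52,-.178]):
    x0=np.array(x0); q=minimize(cj,x0,method="Nelder-Mead",options=dict(initial_simplex=[x0,x0+[.005,0],x0+[0,.005]],xatol=1e-4,fatol=1e-4)); print("jar",q.x.round(4),1-q.fun)
v=w["frame"][:,:,::-1].copy()
for T,col in((r.x,(0,0,255)),):
  for P in stopper_pts(held(*T[:3],T[3]*1e3,T[4]*1e3)): cv2.polylines(v,[cv2.convexHull(np.int32([proj(w,p) for p in P]))],1,col)
for rr in (.03,.0245): cv2.polylines(v,[np.int32([proj(w,p) for p in ring(*q.x,rr,.165)])],1,(255,0,0))
cv2.imwrite("pics/ov4.png",cv2.resize(v[0:340,220:420],None,fx=1.75,fy=1.75))
```

```text
pred iou 0.9028018540107343 fit [ 5.165e-01 -1.805e-01  2.391e-01  4.000e-03  2.000e-04] 0.9564807574395149
jar [ 0.5146 -0.1779] 0.9780381553252215
jar [ 0.5145 -0.1779] 0.9782719759579264
```

View pics/ov4.png

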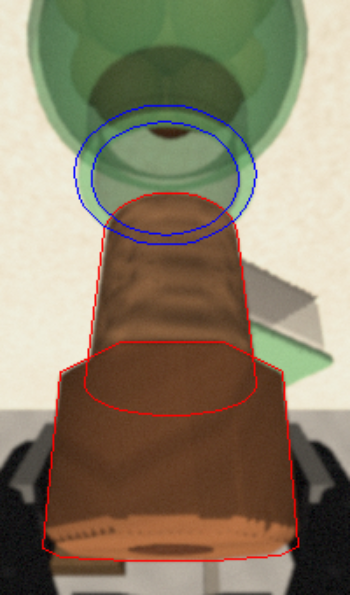

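```bash
cat >> h.py <<'E'
def held(x,y,z,a=0,b=0):
    T=np.eye(4); Rr=cv2.Rodrigues(np.radians([a,b,0.]))[0]; T[:3,:3]=Rr@np.diag([1,-1,-1.]); T[:3,3]=np.array([x,y,z])-T[:3,2]*.042; return T
E
python3 - <<'E'
from h import *
from plant import arm
st=arm.state(); Rt=np.array(st["tcp_rot"]); print("tool tilt", np.degrees(np.arccos(-Rt[2,2])).round(2), Rt[:,1].round(3))
f=arm.grab_frame("scene"); pickle.dump(f,open("pics/s5.pkl","wb"))
u=proj(f,[.518,-.18,.24]); m=proj(f,[.518,-.18,.165]); print(u,m)
x,y=int(m[0]),int(m[1]); fr=f["frame"][y-60:y+50,x-60:x+60,::-1]
im=cv2.resize(fr,None,fx=6,fy=6,interpolation=cv2.INTER_CUBIC)[:590]
V=im.copy()
k=lambda p:((proj(f,p)-[x-60,y-60]+.5)*6)
for P in stopper_pts(held(.518,-.18,.24)): cv2.polylines(V,[cv2.convexHull(np.int32([k(p) for p in P]))],1,(0,0,255))
A=np.radians(np.arange(0,360,10))
for r,z in((.03,.165),(.03,.131),(.055,.098),(.055,0)): cv2.polylines(V,[np.int32([k([.518+r*np.cos(a),-.18+r*np.sin(a),z]) for a in A])],1,(255,255,0))
cv2.imwrite("pics/s5.png",V)
E
```

```text
tool tilt 44.99 [ 1.    -0.001 -0.   ]
[258.96949256 175.25483007] [260.7395977  192.93676754]
```

View pics/s5.png

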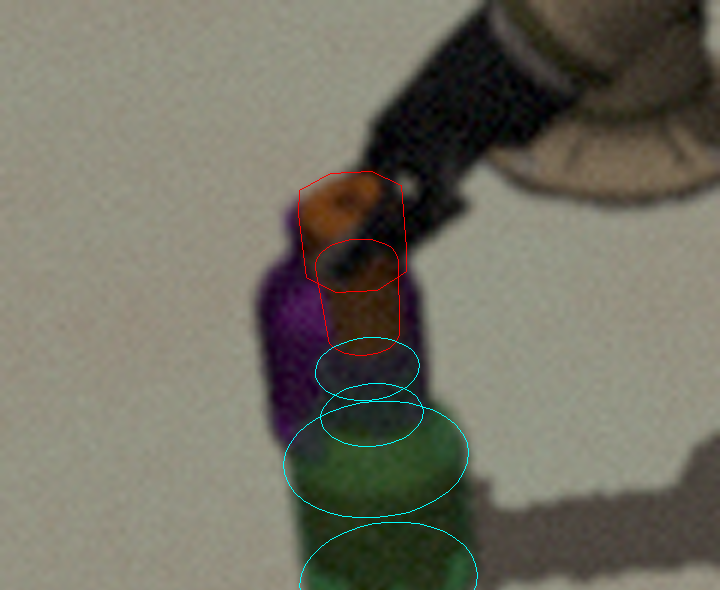

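The scene crop shows the modelled outline matching the held stopper: head at (350,210), cork bottom at (366,345) and tilt small, with the mouth about 25 mm below. The wrist view puts the mouth about 1.8 mm to −x of the stopper. I'll shift and go in step by step, watching the side force.

Run:
```python
from h import *
from plant import arm
p=np.array(arm.state()["tcp_pos"])+[-.0018,.001,0]
arm.line_to(p,.05); arm.pause(.2); f0=F(arm); np.save("f0.npy",f0)
arm.line_to(p-Z*.02,.1); print(20,(F(arm)-f0).round(2)); z=.02; K=.0003
while z<.072:
    z+=.003; arm.line_to(p-Z*z,.06); df=F(arm)-f0; print(round(z*1e3),df.round(2),end=" ")
    if df[2]>4: break
    if np.hypot(*df[:2])>1: p[:2]+=np.clip(K*df[:2],-.0008,.0008)
print(); st=arm.state(); print(p,st["time"],st["finger_gap"],st["wrist_torque"])
f=arm.grab_frame("wrist"); cv2.imwrite("pics/w6.png",f["frame"][:,:,::-1]); pickle.dump(f,open("pics/w6.pkl","wb"))
```

```text
20 [-0.19 -1.07  0.55]
23 [-0.4  -0.28 -0.4 ] 26 [-0.09  0.38  0.59] 29 [-0.57 -0.76 -0.71] 32 [-0.64  0.38  0.74] 35 [ 0.41 -0.3  -0.04] 38 [-0.79 -1.35 -0.41] 41 [-0.73  0.36  0.62] 44 [ 0.18 -0.85  0.4 ] 47 [ 0.9  -0.33 -1.  ] 50 [ 0.44 -1.15 -0.38] 53 [-0.04 -0.45 -0.66] 56 [-0.55 -1.19  0.39] 59 [-0.38 -1.21  0.79] 62 [ 1.05 -0.3   0.55] 65 [-0.01 -1.15  0.04] 68 [ 0.58 -0.96  0.43] 71 [-0.48 -0.05 -0.54] 74 [-2.85  3.86 11.33] 
[ 0.51620796 -0.19851687  0.24992926] 23.225 0.05549125363866642 [-0.33579019  0.53940685 -0.46447826]
```

It went in with no side force; contact came at 74 mm of an expected 75. I'll look before letting go.

View pics/w6.png

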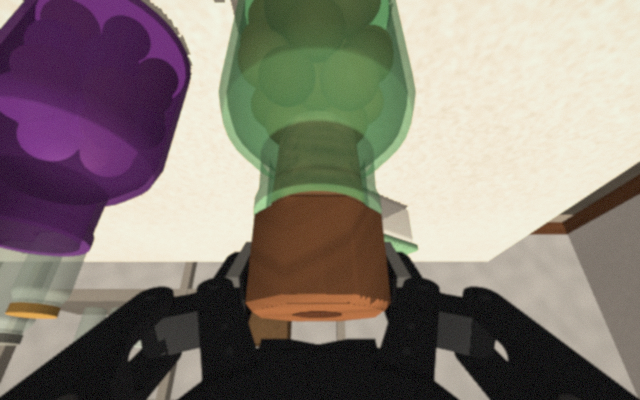

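The head meets the rim at row ~195 and the cork is inside the neck. I'll release gently and back off.

Run:
```python
from h import *
from plant import arm
R=np.array(arm.state()["tcp_rot"]); f0=np.load("f0.npy")
arm.command_gripper(.059,20); arm.pause(.3); print((F(arm)-f0).round(2)); arm.command_gripper(.085)
p=np.array(arm.state()["tcp_pos"]); arm.line_to(p-R[:,2]*.1,.12); arm.pause(.3)
f=arm.grab_frame("wrist"); pickle.dump(f,open("pics/w7.pkl","wb")); print(arm.state()["time"])
box=(250,100,390,290); B=brown(f,box)
def cost(v): return 1-iou(B,mask_model(f,stopper_pts(held(v[0],v[1],v[2],v[3]*1e3,v[4]*1e3))[:1],box))
x0=np.array([.5165,-.179,.165,0,0]); r=minimize(cost,x0,method="Nelder-Mead",options=dict(initial_simplex=[x0]+[x0+e for e in np.eye(5)*.004],xatol=1e-4,fatol=1e-4)); print(1-cost(x0),r.x.round(4),1-r.fun)
cv2.imwrite("pics/w7.png",cv2.resize(f["frame"][20:320,180:460,::-1],None,fx=2,fy=2,interpolation=cv2.INTER_CUBIC))
```

```text
[ 0.17 -1.13  0.79]
25.5083
0.8934443977993327 [ 0.5154 -0.1808  0.1649  0.0055 -0.0006] 0.9660539297221773
```

View pics/w7.png

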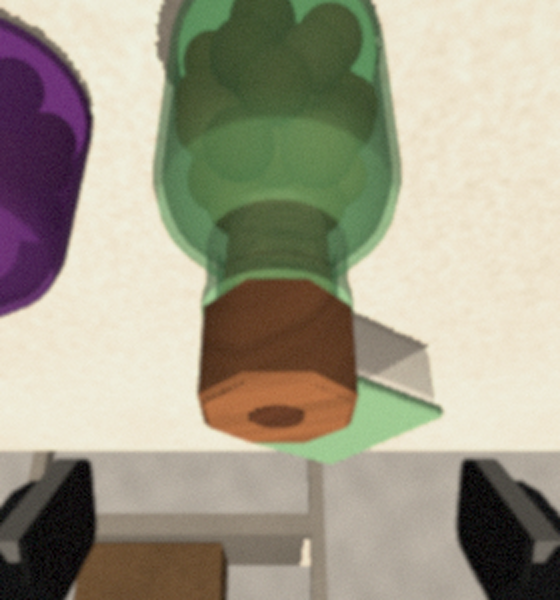

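Jar upright, and the stopper appears home with its head on the rim. I'll check that it is flat by touching the head's top gently with closed fingers on both sides of the centre; this also presses it home.

Run:
```python
from h import *
from plant import arm
arm.command_gripper(0.0)
R=np.array([[1,0,0],[0,-1,0],[0,0,-1.]])   # finger line along y
R=tool(hd(90),0,-1)                        # finger line along x
c=np.array([.516,-.179,0])
p=np.array(arm.state()["tcp_pos"]); arm.line_to(p+Z*.06,.2)
arm.reach(c+Z*.24,R)
for dy in (-.016,.016,0):
    q=c+[0,dy,0]; arm.line_to(q+Z*.216,.15); arm.pause(.2)
    n,df=down(arm,.016,.0005,4,.02); print(dy,arm.state()["tcp_pos"][2].round(4),round(df,2)); arm.line_to(q+Z*.216,.1)
arm.line_to(c+Z*.32,.25); arm.line_to(c+[0,.15,.32],.25); print(arm.state()["time"])
f=arm.grab_frame("scene"); g=arm.grab_frame("top")
t=lambda f,x,y:cv2.resize(f["frame"][y-35:y+35,x-35:x+35,::-1],None,fx=5.5,fy=5.5,interpolation=cv2.INTER_CUBIC)
cv2.imwrite("pics/end.png",np.hstack([t(f,262,205),t(g,382,214)]))
```

```text
-0.016 0.208 4.24
0.016 0.208 5.8
0 0.208 6.29
44.2417
```

View pics/end.png

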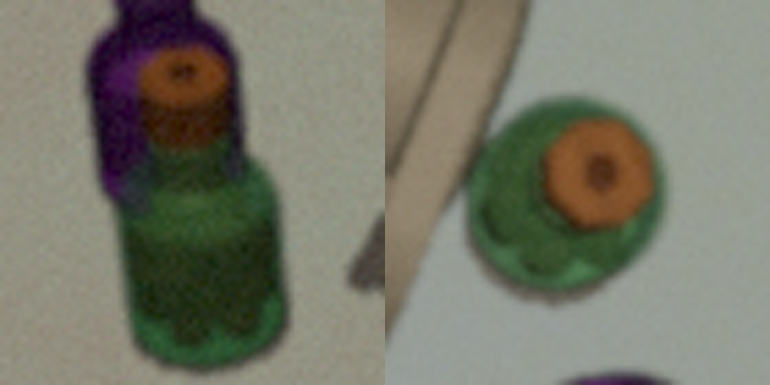

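The head top is level: 0.208 m at all three touch points, against a nominal 0.207 m. Both views show the stopper home in the upright jar (scene crop (183,95), top crop (600,175)), with the robot clear.

```bash
python3 -c "
from plant import arm
print(arm.close_job())"
```

```text
the job is handed in; nothing more can be done
None
```

I laid the stopper on its side and let go, took hold of it afresh, and set it cork down in the green jar; its head sits level on the rim (within about 1 mm of nominal height), the jar is upright, and the job was handed in with about 44 s on the robot's clock.

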